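Lock the stamps and the stapler away in the desk's lock box

ROBOT

A 7-joint arm with a two-finger parallel gripper is mounted at the origin on a cart in front of the work surface, level with it; the furniture and walls round the work are solid. World frame = base frame: x ahead of the robot, y to its left, z up, the work surface at z = 0. Lengths are in m, angles in rad, forces in N, time in s.
With the tool pointing down it reaches from about 0.35 to 0.9 m from the base axis. Payload 19.9 kg.
Tool frame: the origin (TCP) lies midway between the tips of the shut fingers; the grasp point (between the pads) lies 19 mm behind it (robot.tcp_to_grasp is the distance from the TCP to the grasp point, in m); z points along the fingers, x is the direction in which the jaws open and shut, and the axes are right-handed (so a half turn about z gives the same grasp; the last joint's range is limited). The gripper opens to 94 mm and grips with 3 to 60 N. Pads are 16 mm wide; open, the fingers measure 119 mm over their backs; the gripper's body (75 mm by 177 mm) begins 78 mm behind the grasp point.
Start: joints at [-1.181, 0.417, -0.01, 1.614, 0.005, 1.111, -0.053], TCP at [0.261, 0.568, 0.205] pointing down, gripper open.
Joint ranges: [-2.81, 2.81], [-0.39, 2.02], [-1.27, 1.25], [0.06, 2.57], [-1.19, 4.33], [0.19, 2], [-2.82, 2.82]. Speed limits (rad/s): [1.89, 1.89, 2.39, 2.39, 3.01, 3.01, 3.01].

INTERFACE

Orientations are given as a rotation vector (axis times angle).
In Python, from rig import robot, imaging gives the robot as it stands.
- The arm moves only by the tool send_rows, never from a script. Its argument "deltas" is a list that holds one entry, the list of rows, each a list of 6 numbers: the shift along the world's x, y, z in cm, then the turn, a rotation vector about the world's x, y, z in degrees. In form: [[[x, y, z, ax, ay, az], ...]]. A call has 1 to 20 rows; each row is the pose to reach, as a shift and turn from the pose measured when the call began; what a row does not reach only later rows make up. A row lasts 1/8 s, in which the tool goes at most 62.5 mm and 10.7 degrees, less where a joint would pass 70% of its speed; a pose out of reach is approached as far as the arm can. A call with a gripper value outside its range is refused whole. "fingers" is the opening in per cent of the stroke, from 0 (shut) to 100 (fully open), set as the call begins (left out, the last holds). The fingers move at their own pace and stop on an object; "newtons" is the grip in N (left out, the last holds). Time passes only in rows, so rows that repeat a pose let the fingers close. It gives the time, the measured TCP pose, the force and the opening at its end, in the units of the state.
- robot.get_state(): the state, without advancing time (a new reading comes with each control period).
- imaging.grab_frame(name): name is "scene" or "side" or "wrist"; returns a dict with "image" (480x640x3 uint8, blue, green, red), "fx", "fy", "cx", "cy" (pixels), "world_from_camera" (4x4, takes a point from camera to world coordinates); the wrist camera has in their place "mount" (4x4, takes a point from camera to tool coordinates, whose origin is the TCP and whose axes are the tool frame's). Camera axes: x right, y down, z forward; pixel columns grow to the right and rows downward; lengths in m; the calibration is good to about 2 mm. A picture is of the moment at which its call begins: read the wrist's pose just before it. There is no depth.
- robot.hand_in(): hands the job in, once; it reports no verdict.
The state is a dict: "t": time; "joints": joint angles; "dq": joint speeds; "effort": joint torques, N m; "ee_pos": TCP position; "tool_rot": TCP orientation; "force": force on the tool from outside, world axes, zero at the start; "wrist_torque": the same for the moment, N m; "finger_gap": finger opening in m.
Only numpy, scipy, OpenCV 4.12 (cv2) and the standard library are available. Lean on these libraries where they do the work, as an engineer would, in place of code of your own. Each camera call takes 0.05 s, during which the arm holds its last target. There are 200 camera calls.

TASK

Put the desk away for the night: turn the black knob of the blue lock box clockwise all the way to its stop and let it spring back, so that the lid swings open by itself. Stand the two stamps from the open desk left of the box upright on the floor of the wide left bay, midway front to back so that the lid clears them, and lay the stapler that is beside them flat and lengthwise in the narrow right bay. Then push the lid down by its lip until the latch catches and it stays shut; leave the jar, the bottle and the smartphone where they are.

Things in the scene. Friction and masses are not known exactly. Their poses are not given: they have to be found in the camera images.
- lock_box: blue fixed steel box. Origin on the desk under its tray's centre; x to the hinge side (away from the user), y left, z up. In mm: tray 160 (x) by 236 (y), walls 4, rim 40 high, floor 5 high; divider along x at y = -23, 4 thick, top 29 high: left bay y -21 to 114, right bay y -114 to -25, both 152 long. Lock housing x -178 to -80, y -60 to 60, 40 high. 105 high with lid shut
- stamp_bay (a point): centre of the floor of the wide left bay (152 by 135 mm), 5 mm above the desk; axes as the box
- stapler_bay (a point): centre of the floor of the narrow right bay (152 by 88 mm), 5 mm above the desk; axes as the box
- latch_knob (a joint): turn of the black knob, rad: 0 at rest, grows clockwise seen from above, stop at 0.9 (about 50 degrees). A spring (0.07 to 0.15 N m) returns it. It draws the bolt that holds the lid (free at about 0.45). As the lid is pushed shut, the bolt's ramp turns the knob for a moment and it snaps back
- knob_grip (a point): point on the knob's upright axis to grip at, 74 mm above the desk, 62 mm in front of the shut lid's front wall. The grip is an upright wing 56 mm long, 15 thick, z = 51 to 85 mm above the desk, on a hub 42 across (top at 51). The point's x lies along the wing and turns with it; at rest it is parallel to the box's x
- lid (a joint): opening of the lid, rad: 0 shut, 1.5 fully open. A damped spring opens it in about a second when the bolt is drawn and holds it open; about 2 N at the lip shuts it, 4 to 8 N in the last 20 mm, where the latch catches
- lid_lip (a point): middle of the upper face of the dark finger lip on the lower edge of the lid's front wall, 13 mm in front of that wall, 173 mm from the hinge axis; lip 90 mm wide (y), 4 thick, sticks out 27. Turns with the lid: x to the hinge, z up when shut. Open, it stands up and the front wall (64 mm deep) lies level behind it; a steel catch pin stands 27 mm out of its underside, toward the user
- lid_hinge (a point): point on the lid's hinge axis (along the box's y) at the middle of the tray's rear rim, 40.5 mm above the desk; turns with the lid
- stamp_1: self-inking stamp standing on its feet, 35 (x) by 49 (y) by 88 high, black housing from z = 36 to 87 on a light frame; origin at the centre of its underside, z up
- stamp_2: self-inking stamp standing on its feet, 35 (x) by 49 (y) by 85 high, black housing from z = 36 to 84 on a light frame; origin at the centre of its underside, z up
- stapler: blue and black stapler, 137 long (x) by 34 wide (y) by 46 high, lying on its base (arm 24 wide, z = 20 to 46); origin at the centre of its underside, z up
- cream_jar: low jar with white lid, 69 across and 60 high, bystander; origin at its underside
- water_bottle: clear bottle with red cap, 65 across and 212 high, bystander; origin at its underside
- smartphone: black phone lying flat, 150 by 73 by 8, bystander; origin at its underside

How it is judged:
On the way, in this order (a step that is already met when the one before it is completed fails the run):
1. the knob is turned clockwise to its stop (value of joint latch_knob above 0.8 rad), for 0.1 s.
2. the knob has sprung back to rest and the lid stands open (value of joint latch_knob below 0.1 rad and value of joint lid above 1.3 rad), for 0.2 s.
3. with the lid open, both stamps stand in the left bay and the stapler lies in the right bay, let go (x of stamp_1 in the frame of lock_box between -0.06 and 0.06 m and y of stamp_1 in the frame of lock_box between -0.008 and 0.1 m and z of each of stamp_1, stamp_2, stapler in the frame of lock_box below 0.012 m and angle between each of stamp_1, stamp_2, stapler's own z axis and vertical below 0.12 rad and x of stamp_2 in the frame of lock_box between -0.06 and 0.06 m and y of stamp_2 in the frame of lock_box between -0.008 and 0.1 m and x of stapler in the frame of lock_box between -0.02 and 0.02 m and y of stapler in the frame of lock_box between -0.1 and -0.038 m and contact force between the fingers and stamp_1 below 0.05 N and contact force between the fingers and stamp_2 below 0.05 N and contact force between the fingers and stapler below 0.05 N and value of joint lid above 1 rad), for 0.2 s.
At the end, for the whole second after the job is handed in: the lid is shut (below 0.04 rad) and held by the latch, the knob is back at rest (below 0.1 rad), both stamps stand upright (within 0.12 rad) on the floor of the left bay and the stapler lies flat (within 0.12 rad) lengthwise on the floor of the right bay, all at rest (x of stamp_1 in the frame of lock_box between -0.06 and 0.06 m and y of stamp_1 in the frame of lock_box between -0.008 and 0.1 m and z of each of stamp_1, stamp_2, stapler in the frame of lock_box below 0.012 m and angle between each of stamp_1, stamp_2, stapler's own z axis and vertical below 0.12 rad and x of stamp_2 in the frame of lock_box between -0.06 and 0.06 m and y of stamp_2 in the frame of lock_box between -0.008 and 0.1 m and x of stapler in the frame of lock_box between -0.02 and 0.02 m and y of stapler in the frame of lock_box between -0.1 and -0.038 m and linear speed of each of stamp_1, stamp_2, stapler below 0.02 m/s and value of joint lid below 0.04 rad and value of joint latch_knob below 0.1 rad); the robot touches nothing.
It fails at once if the jar is pushed more than 30 mm or tipped (distance of cream_jar from where it was at the start of the episode above 0.03 m or angle between cream_jar's own z axis and vertical above 0.3 rad).
It fails at once if the bottle is pushed more than 30 mm or tipped (distance of water_bottle from where it was at the start of the episode above 0.03 m or angle between water_bottle's own z axis and vertical above 0.3 rad).
It fails at once if the phone is pushed more than 30 mm or tipped (distance of smartphone from where it was at the start of the episode above 0.03 m or angle between smartphone's own z axis and vertical above 0.3 rad).
It also fails if it takes over 72 s, if anything falls off the work surface, if the arm or the gripper's body presses on something with over 40 N, if the wrist force passes 120 N, or if a joint passes its speed limit or range.

## Working session

There is one attempt and no reset: what is moved stays moved. The work goes in short steps, Python scripts to look and compute and a tool call to move; the robot and the scene stay as the last step left them, time stands still between calls to the robot, and variables do not carry over. Pictures are saved under pics/ and viewed, about 8 in all and at most 12, crops included, and the job is handed in when it is done.

Besides the shell and the picture viewer there is one more tool, called after "Call:" by a JSON object that holds its "name" and its "arguments", one argument or row to a line. send_rows: Moves the arm, as the interface text tells. Its arguments: {"type":"object","properties":{"deltas":{"type":"array"},"fingers":{"type":"number"},"newtons":{"type":"number"}},"required":["deltas"]}

```bash
mkdir -p pics; ls; python3 - <<'E'
from rig import robot, imaging
import cv2,numpy as np
print(robot.get_state())
for n in ["scene","side","wrist"]:
    f=imaging.grab_frame(n); cv2.imwrite(f"pics/{n}0.png",f["image"])
    print(n,f["fx"],f["cx"],f["cy"],np.round(f.get("world_from_camera",f.get("mount")),4).tolist())
E
```

```text
pics
{'t': 0.0, 'joints': array([-1.1814941 ,  0.41792655, -0.01030558,  1.61414696,  0.00465243,
        1.11069381, -0.05297019]), 'dq': array([ 6.48692884e-06,  6.91281395e-04, -4.77283222e-04, -1.48407421e-03,
       -1.06438260e-03,  1.13833975e-03, -1.30747549e-03]), 'effort': array([ 8.04148494e-04, -8.51279283e+01,  6.38959017e-01, -4.25999844e+01,
       -4.88395756e-02,  1.85869576e-02,  1.22863994e-04]), 'ee_pos': array([0.26084612, 0.56756841, 0.2048663 ]), 'tool_rot': array([ 2.64434442e+00,  1.69496632e+00, -1.48258270e-03]), 'force': array([-0.14389077,  0.39324661, -0.33469723]), 'wrist_torque': array([ 0.02255421, -0.03974764,  0.01630029]), 'finger_gap': 0.09423759945019}
scene 557.6768879142137 313.5915165236769 239.1534481977953 [[0.9381, 0.1667, -0.3037, 1.1086], [0.3465, -0.4404, 0.8282, -1.5856], [0.0043, -0.8822, -0.4709, 0.9892], [0.0, 0.0, 0.0, 1.0]]
side 436.6202458446952 323.6972226052995 247.8744084961966 [[0.6529, -0.3778, 0.6565, -0.2269], [-0.7572, -0.3042, 0.578, -0.6981], [-0.0187, -0.8745, -0.4846, 0.6547], [0.0, 0.0, 0.0, 1.0]]
wrist 384.6077801791258 318.79229511401695 236.97144865877988 [[1.0, 0.0012, -0.0003, 0.0005], [-0.001, 0.9603, 0.2789, -0.0802], [0.0006, -0.2789, 0.9603, -0.1794], [0.0, 0.0, 0.0, 1.0]]
```

View pics/scene0.png

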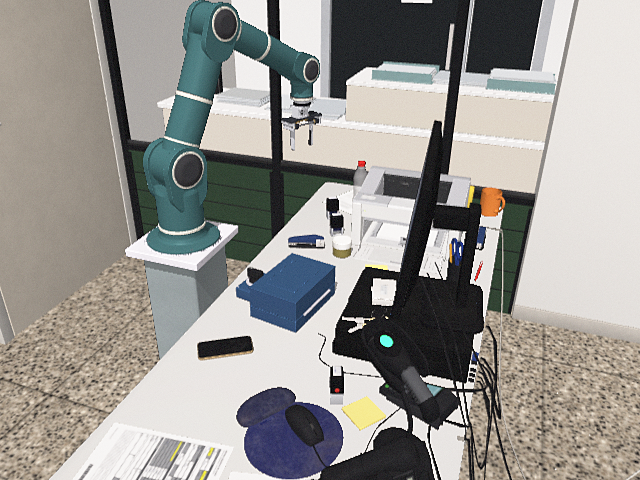

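View pics/side0.png

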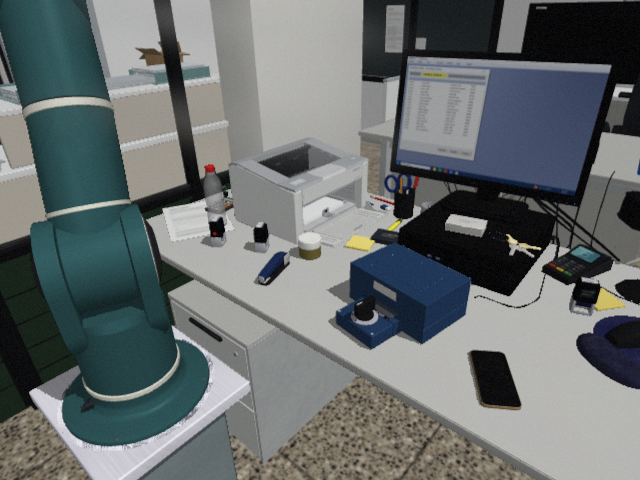

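The side view shows the box (lid around (410,290), knob at (366,310)), the stamps at (217,230) and (261,236), the stapler at (272,266) and the jar at (310,246). In the scene view the same things are at (290,290), (333,205)/(337,220), (307,241) and (342,243). I'll enlarge both.

```bash
cat > h.py <<'E'
import numpy as np,cv2
from scipy.spatial.transform import Rotation as R
from rig import robot, imaging
def cam(n,save=None):
    s=robot.get_state(); f=imaging.grab_frame(n)
    if n=="wrist":
        T=np.eye(4);T[:3,:3]=R.from_rotvec(s["tool_rot"]).as_matrix();T[:3,3]=s["ee_pos"]
        f["world_from_camera"]=T@f["mount"]
    if save: cv2.imwrite(save,f["image"])
    return f
def ray(f,u,v):
    T=np.array(f["world_from_camera"]);d=T[:3,:3]@[(u-f["cx"])/f["fx"],(v-f["cy"])/f["fy"],1]
    return T[:3,3],d/np.linalg.norm(d)
def onz(f,u,v,z):
    o,d=ray(f,u,v);return o+d*(z-o[2])/d[2]
def tri(*fuv):
    A=np.zeros((3,3));b=np.zeros(3);L=[]
    for f,u,v in fuv:
        o,d=ray(f,u,v);P=np.eye(3)-np.outer(d,d);A+=P;b+=P@o;L.append((o,P))
    p=np.linalg.solve(A,b);return p,max(np.linalg.norm(P@(p-o)) for o,P in L)
def proj(f,p):
    T=np.linalg.inv(f["world_from_camera"]);q=T[:3,:3]@p+T[:3,3]
    return q[0]/q[2]*f["fx"]+f["cx"],q[1]/q[2]*f["fy"]+f["cy"]
E
python3 - <<'E'
import cv2,numpy as np
a=cv2.imread("pics/side0.png")[205:355,195:475]; b=cv2.imread("pics/scene0.png")[150:340,225:365]
cv2.imwrite("pics/c1.png",cv2.resize(a[:,:],None,fx=2.85,fy=2.85,interpolation=cv2.INTER_CUBIC))
cv2.imwrite("pics/c2.png",cv2.resize(b,None,fx=3,fy=3,interpolation=cv2.INTER_CUBIC))
E
```

```text
(no output)
```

View pics/c1.png

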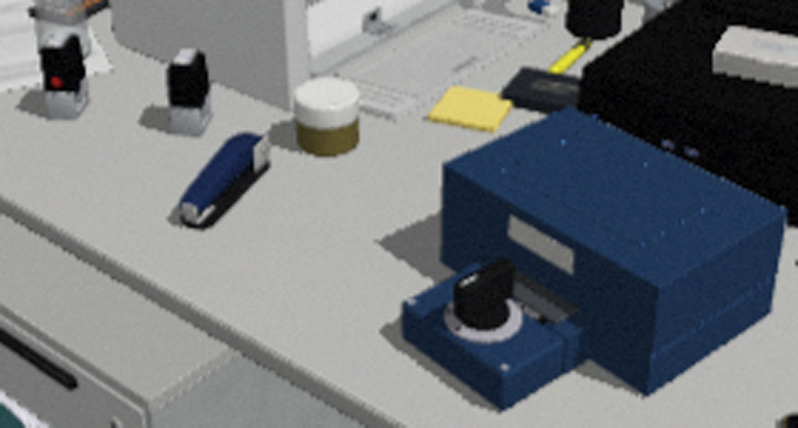

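View pics/c2.png

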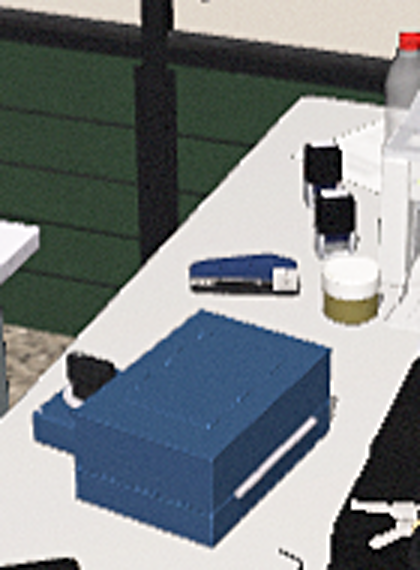

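Side crop: lid corners at about (443,165), (572,108), (784,212), (657,290). The knob's top is near (487,265), the stamps' heads near (65,60) and (188,78). Scene crop: lid corners (204,311), (330,349), (213,458), (77,408); the stapler runs (190,275)-(298,275).

```bash
python3 - <<'E'
from h import *
s=cam("side");c=cam("scene")
S=lambda u,v:(s,u/2.85+195,v/2.85+205); C=lambda u,v:(c,u/3+225,v/3+150)
P={}
for n,a,b in [("FL",(443,165),(204,311)),("RL",(572,108),(330,349)),("RR",(784,212),(213,458)),("FR",(657,290),(77,408)),
  ("stampA top",(62,48),(323,148)),("stampB top",(187,65),(335,200)),("jar top",(328,93),(351,269)),("stapler far end",(268,150),(298,275)),("stapler near",(185,212),(190,278))]:
    p,e=tri(S(*a),C(*b));P[n]=p;print(n,p.round(4),round(e,4))
for n in ["FL","RL","RR","FR"]: pass
m=(P["FL"]+P["RL"]+P["RR"]+P["FR"])/4
x=(P["RL"]+P["RR"]-P["FL"]-P["FR"]);print("lid centre",m,"yaw",np.degrees(np.arctan2(x[1],x[0])),"size",np.linalg.norm(x)/2,np.linalg.norm(P["FL"]-P["FR"]))
print("side only: knob top",onz(*S(487,275),.085), "corners",[onz(*S(*q),.105).round(3) for q in [(443,165),(572,108),(784,212),(657,290)]])
print("stamps base", onz(*S(66,110),0),onz(*S(190,128),0),"stapler ends z=.03",onz(*S(192,210),.02),onz(*S(255,145),.04))
E
```

```text
FL [ 0.5074 -0.1383  0.1002] 0.0003
RL [ 0.6607 -0.1707  0.1029] 0.0
RR [ 0.6206 -0.3957  0.1018] 0.0008
FR [ 0.4661 -0.3671  0.1022] 0.0028
stampA top [0.4753 0.3597 0.0773] 0.0016
stampB top [0.5366 0.2259 0.0728] 0.0001
jar top [0.6032 0.0852 0.0578] 0.0003
stapler far end [0.5292 0.1041 0.0212] 0.0042
stapler near [0.3991 0.0823 0.0118] 0.0038
lid centre [ 0.56370281 -0.26797054  0.1017932 ] yaw -11.209163165760739 size 0.15691430451933347 0.2324777612940085
side only: knob top [ 0.4189204  -0.24963524  0.085     ] corners [array([ 0.501, -0.143,  0.105]), array([ 0.657, -0.173,  0.105]), array([ 0.615, -0.398,  0.105]), array([ 0.459, -0.372,  0.105])]
stamps base [0.47057614 0.36257305 0.        ] [0.5300268  0.22335999 0.        ] stapler ends z=.03 [0.40126435 0.07565815 0.02      ] [0.50103205 0.09081075 0.04      ]
```

Call:
{"name": "send_rows", "arguments": {
  "deltas": [
    [[15.9, -34, 12.5, 0, 0, 14], [15.9, -34, 12.5, 0, 0, 14], [15.9, -34, 12.5, 0, 0, 14], [15.9, -34, 12.5, 0, 0, 14], [15.9, -34, 12.5, 0, 0, 14], [15.9, -34, 12.5, 0, 0, 14], [15.9, -34, 12.5, 0, 0, 14], [15.9, -34, 12.5, 0, 0, 14], [15.9, -34, 12.5, 0, 0, 14], [15.9, -34, 12.5, 0, 0, 14], [15.9, -34, 12.5, 0, 0, 14]]
  ]
}}

```text
t: 1.62
ee_pos: [0.4196, 0.2283, 0.3299]
tool_rot: [2.417, 2.006, -0.001]
force: [0.1, 0.1, -0.1]
finger_gap: 0.0941
```

```bash
python3 - <<'E'
from h import *
f=cam("wrist","pics/w1.png");np.savez("pics/w1.npz",T=f["world_from_camera"])
print(robot.get_state()["ee_pos"])
E
```

```text
[0.41968428 0.22816112 0.3299444 ]
```

View pics/w1.png

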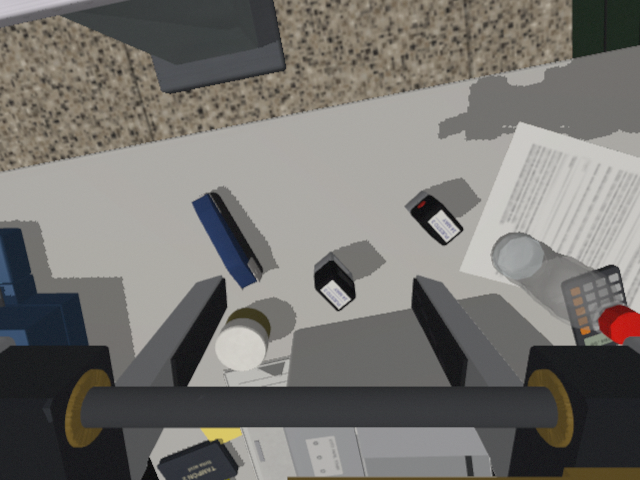

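The wrist view shows the stapler running (203,203)-(252,283), the stamp tops at (437,220) and (336,284), the jar's lid at (242,343) and the bottle at (620,325). Next I move over the knob.

Call:
{"name": "send_rows", "arguments": {
  "deltas": [
    [[-2, -46, -7, 0, 0, 0], [-2, -46, -7, 0, 0, 0], [-2, -46, -7, 0, 0, 0], [-2, -46, -7, 0, 0, 0], [-2, -46, -7, 0, 0, 0], [-2, -46, -7, 0, 0, 0], [-2, -46, -7, 0, 0, 0], [-2, -46, -7, 0, 0, 0], [-2, -46, -7, 0, 0, 0], [-2, -46, -7, 0, 0, 0], [-2, -46, -7, 0, 0, 0]]
  ]
}}

```text
t: 3.05
ee_pos: [0.4, -0.2308, 0.2601]
tool_rot: [2.416, 2.008, -0.001]
force: [-0.2, 0.2, 0.5]
finger_gap: 0.0938
```

```bash
python3 - <<'E'
from h import *
f=cam("wrist","pics/w2.png");np.savez("pics/w2.npz",T=f["world_from_camera"])
print(robot.get_state()["ee_pos"])
g=dict(f);g["world_from_camera"]=np.load("pics/w1.npz")["T"];im=cv2.imread("pics/w1.png")
def comp(mask,seed):
    n,l,st,c=cv2.connectedComponentsWithStats(mask.astype(np.uint8));x0,y0=seed
    k=l[y0,x0]; m=(l==k).astype(np.uint8); ct=max(cv2.findContours(m,0,2)[0],key=cv2.contourArea)
    return cv2.minAreaRect(cv2.convexHull(ct))
b=im.astype(int)
dark=b.max(2)<55
blue=(b[...,0]-b[...,2]>30)
for n,mk,sd,z in [("stapler",blue,(222,235),.046),("A",dark,(425,213),.08),("B",dark,(325,272),.08)]:
    r=comp(mk,sd);q=np.array([onz(g,*p,z) for p in cv2.boxPoints(r)])
    e1,e2=q[1]-q[0],q[2]-q[1];L=e1 if np.linalg.norm(e1)>np.linalg.norm(e2) else e2
    print(n,r[0],r[1],q.mean(0).round(4),"sizes",np.linalg.norm(e1).round(3),np.linalg.norm(e2).round(3),"long yaw",np.degrees(np.arctan2(L[1],L[0])).round(1))
E
```

```text
[ 0.40000666 -0.23095064  0.26009702]
stapler (222.78399658203125, 241.68798828125) (99.17403411865234, 19.330921173095703) [0.4588 0.0985 0.046 ] sizes 0.025 0.125 long yaw 15.1
A (436.4366760253906, 219.83035278320312) (49.57597732543945, 29.664867401123047) [0.4681 0.3563 0.08  ] sizes 0.033 0.06 long yaw 34.0
B (334.5000305175781, 285.0000305175781) (44.547725677490234, 31.819805145263672) [0.5263 0.2275 0.08  ] sizes 0.039 0.056 long yaw 33.1
```

View pics/w2.png

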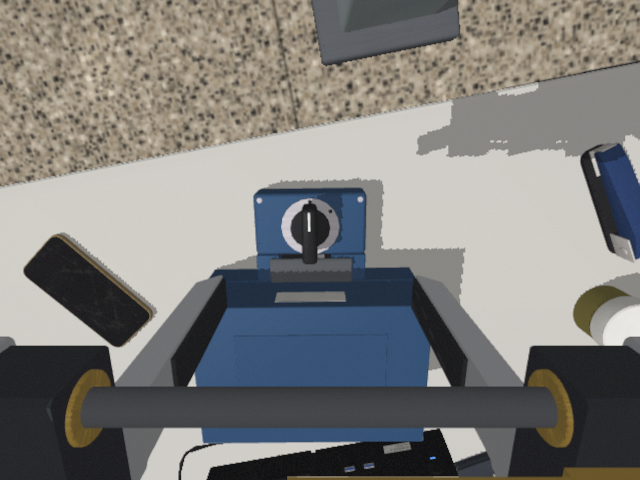

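The wrist view shows the knob wing from (310,203) to (310,263), its white ring around (311,226), housing corners at (255,190)/(366,190), and the lid top's front edge near row 306.

```bash
python3 - <<'E'
from h import *
f=cam("wrist");im=cv2.imread("pics/w2.png").astype(int)
s=cam("side")
# wing+hub dark
sub=(im.max(2)<50);sub[:180]=0;sub[262:]=0;sub[:,:280]=0;sub[:,345:]=0
ct=max(cv2.findContours(sub.astype(np.uint8),0,2)[0],key=cv2.contourArea);print("dark bbox",cv2.boundingRect(ct))
# white ring centre
w=(im.min(2)>120);w[:195]=0;w[258:]=0;w[:,:275]=0;w[:,345:]=0
pts=np.argwhere(w)[:,::-1].astype(np.float32);(c,r)=cv2.minEnclosingCircle(pts);print("ring",c,r)
for z in (.04,.042): print("ring world",onz(f,*c,z), "radius", r)
for p in [(310,203),(310,263)]: print("wing end",onz(f,*p,.085))
for p in [(255,190),(366,190)]: print("housing",onz(f,*p,.04))
# screws
for p in [(260,201),(361,199)]: print("screw",onz(f,*p,.04))
# blue mask lid sides per row
b=(im[...,0]-im[...,2]>25)
for v in (190,192,195,210,240,300,310,320,380,420,435):
    x=np.where(b[v])[0]; x=x[(x>170)&(x<470)]; print(v,x.min() if len(x) else None,x.max() if len(x) else None)
print("col 270 brightness",[(v,im[v,250].tolist()) for v in range(262,314,3)])
# ring triangulated with side
p,e=tri((f,*c),(s,483/2.85+195,318/2.85+205));print("tri ring",p,e)
p,e=tri((f,310,203),(s,459/2.85+195,282/2.85+205));print("tri wing front top",p,e)
E
```

```text
dark bbox (282, 201, 48, 61)
ring (309.3947448730469, 226.3947296142578) 28.652206420898438
ring world [ 0.42179616 -0.24539227  0.04      ] radius 28.652206420898438
ring world [ 0.42129301 -0.24524497  0.042     ] radius 28.652206420898438
wing end [ 0.38837099 -0.23725474  0.085     ]
wing end [ 0.44693518 -0.24847958  0.085     ]
housing [ 0.3729036  -0.29386225  0.04      ]
housing [ 0.39397547 -0.17985687  0.04      ]
screw [ 0.38521757 -0.29133314  0.04      ]
screw [ 0.40243435 -0.1864353   0.04      ]
190 260 362
192 258 363
195 254 365
210 255 365
240 256 364
300 227 410
310 225 412
320 220 417
380 196 426
420 None None
435 202 423
col 270 brightness [(262, [131, 136, 136]), (265, [132, 136, 138]), (268, [113, 114, 112]), (271, [64, 47, 31]), (274, [65, 49, 36]), (277, [64, 47, 34]), (280, [71, 52, 36]), (283, [66, 49, 37]), (286, [65, 47, 32]), (289, [67, 48, 37]), (292, [65, 47, 34]), (295, [65, 46, 34]), (298, [65, 48, 33]), (301, [65, 46, 32]), (304, [65, 46, 32]), (307, [87, 62, 42]), (310, [126, 91, 62]), (313, [125, 90, 62])]
tri ring [ 0.42180638 -0.24534374  0.03964228] 0.00010657452408413873
tri wing front top [ 0.39021865 -0.23968202  0.08920606] 0.003707961507982322
```

Call:
{"name": "send_rows", "arguments": {
  "deltas": [
    [[2, -1.3, -4, 0, 0, 0], [2, -1.3, -8, 0, 0, 0], [2, -1.3, -12, 0, 0, 0], [2, -1.3, -16, 0, 0, 0], [2, -1.3, -18, 0, 0, 0], [2, -1.3, -20, 0, 0, 0], [2, -1.3, -20, 0, 0, 0], [2, -1.3, -20, 0, 0, 0]]
  ]
}}

```text
t: 4.2
ee_pos: [0.4203, -0.2443, 0.0608]
tool_rot: [2.416, 2.007, -0.0]
force: [0.8, 0.3, 0.3]
finger_gap: 0.094
```

Call:
{"name": "send_rows", "arguments": {
  "deltas": [
    [[0, 0, 0, 0, 0, 0], [0, 0, 0, 0, 0, 0], [0, 0, 0, 0, 0, 0], [0, 0, 0, 0, 0, 0], [0, 0, 0, 0, 0, 0], [0, 0, 0, 0, 0, 0], [0, 0, 0, 0, 0, 0], [0, 0, 0, 0, 0, 0]]
  ],
  "fingers": 0,
  "newtons": 25
}}

```text
t: 5.2
ee_pos: [0.4203, -0.2444, 0.0608]
tool_rot: [2.416, 2.007, -0.0]
force: [-0.6, 0.3, -0.3]
finger_gap: 0.0176
```

Call:
{"name": "send_rows", "arguments": {
  "deltas": [
    [[0, 0, 0, 0, 0, -6], [0, 0, 0, 0, 0, -12], [0, 0, 0, 0, 0, -18], [0, 0, 0, 0, 0, -24], [0, 0, 0, 0, 0, -30], [0, 0, 0, 0, 0, -36], [0, 0, 0, 0, 0, -42], [0, 0, 0, 0, 0, -47], [0, 0, 0, 0, 0, -51], [0, 0, 0, 0, 0, -54], [0, 0, 0, 0, 0, -54], [0, 0, 0, 0, 0, -54], [0, 0, 0, 0, 0, -54]]
  ]
}}

```text
t: 6.82
ee_pos: [0.4203, -0.2445, 0.0608]
tool_rot: [3.063, 0.692, -0.001]
force: [-1.3, -1.5, 1.8]
finger_gap: 0.0153
```

```bash
python3 - <<'E'
from h import *
print(robot.get_state()["wrist_torque"],robot.get_state()["force"])
a=cam("side","pics/s2.png")["image"];cv2.imwrite("pics/s2c.png",cv2.resize(a[120:360,250:500],None,fx=2,fy=2))
E
```

```text
[-0.3918829   0.13801818  0.44424151] [-1.29681822 -1.48407729  1.76946457]
```

View pics/s2c.png

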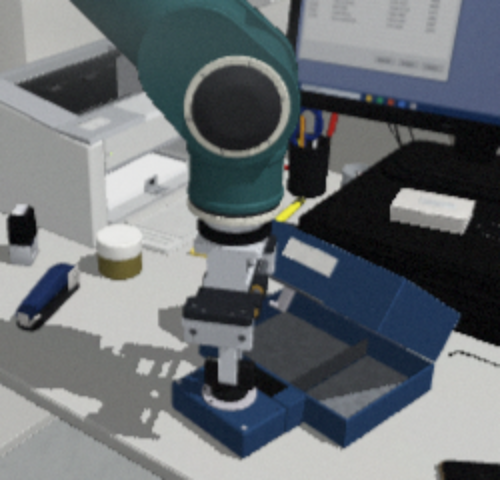

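Call:
{"name": "send_rows", "arguments": {
  "deltas": [
    [[0, 0, 0, 0, 0, 0], [0, 0, 0, 0, 0, 0], [0, 0, 0, 0, 0, 0], [0, 0, 0, 0, 0, 0], [0, 0, 0, 0, 0, 0], [0, 0, 1.5, 0, 0, 0], [-0.5, 0, 3, 0, 0, 0], [-2, 0.5, 4.5, 0, 0, 0], [-4, 1, 6, 0, 0, 0], [-5.5, 3, 8, 0, 0, 6], [-5.5, 6, 11, 0, 0, 12], [-5.5, 10, 14, 0, 0, 18], [-5.5, 13, 16, 0, 0, 24], [-5.5, 13, 18, 0, 0, 24], [-5.5, 13, 18, 0, 0, 24], [-5.5, 13, 18, 0, 0, 24]]
  ],
  "fingers": 100
}}

```text
t: 8.88
ee_pos: [0.3648, -0.1149, 0.2403]
tool_rot: [2.854, 1.313, -0.001]
force: [0.5, -0.3, -0.4]
finger_gap: 0.0945
```

```bash
python3 - <<'E'
from h import *
print(robot.get_state()["ee_pos"])
f=cam("wrist","pics/w3.png");np.savez("pics/w3.npz",T=f["world_from_camera"])
b=cam("side","pics/s3.png")["image"][130:370,210:490]
c=cam("scene","pics/sc3.png")["image"]
cv2.imwrite("pics/m3.png",np.hstack([cv2.resize(b,(400,343)),cv2.resize(f["image"],(400,343))]))
E
```

```text
[ 0.36478873 -0.11485158  0.24028407]
```

View pics/m3.png

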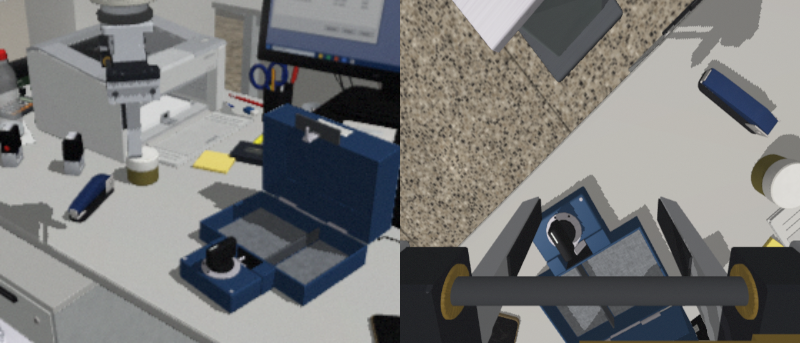

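The lid stands fully open and the knob is back along the box's x. The stamps, stapler and jar have not moved. On to the stamps for a close look.

Call:
{"name": "send_rows", "arguments": {
  "deltas": [
    [[7.5, 38.5, 0, 0, 0, 74], [7.5, 38.5, 0, 0, 0, 74], [7.5, 38.5, 0, 0, 0, 74], [7.5, 38.5, 0, 0, 0, 74], [7.5, 38.5, 0, 0, 0, 74], [7.5, 38.5, 0, 0, 0, 74], [7.5, 38.5, 0, 0, 0, 74], [7.5, 38.5, 0, 0, 0, 74], [7.5, 38.5, 0, 0, 0, 74], [7.5, 38.5, 0, 0, 0, 74], [7.5, 38.5, 0, 0, 0, 74]]
  ]
}}

```text
t: 10.4
ee_pos: [0.4398, 0.2696, 0.2404]
tool_rot: [1.491, 2.763, -0.0]
force: [-0.7, -0.6, 0.2]
finger_gap: 0.0939
```

```bash
python3 - <<'E'
from h import *
print(robot.get_state()["ee_pos"],robot.get_state()["tool_rot"])
f=cam("wrist","pics/w4.png");np.savez("pics/w4.npz",T=f["world_from_camera"])
s=cam("side")
S=lambda u,v:(s,u/1.4286+210,v/1.4286+130)
print("rim FL,FR,RR",[onz(*S(*q),.04).round(4) for q in [(201,222),(285,288),(367,243)]])
S=lambda u,v:(s,u/2.85+195,v/2.85+205)
print("printer corner base",onz(*S(295,105),0))
E
```

```text
[0.43983691 0.26962063 0.24043323] [ 1.49100550e+00  2.76326730e+00 -2.85878342e-04]
rim FL,FR,RR [array([ 0.5012, -0.1447,  0.04  ]), array([ 0.4406, -0.3506,  0.04  ]), array([ 0.6254, -0.3953,  0.04  ])]
printer corner base [0.63963982 0.17096613 0.        ]
```

View pics/w4.png

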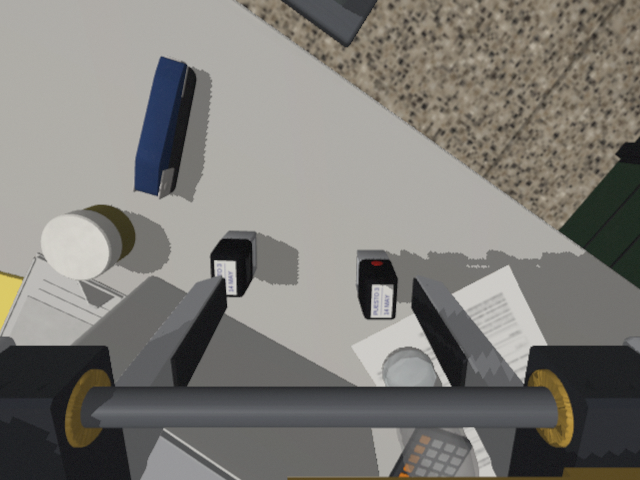

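The wrist view shows both stamps aligned with the jaws: the left one's top at (232,278) and the right one's at (380,300), with white labels on top. The stapler runs (172,60)-(150,190).

```bash
cat > st.py <<'E'
from h import *
f0=cam("wrist")
def load(n):
    g=dict(f0);g["world_from_camera"]=np.load(f"pics/{n}.npz")["T"];return g,cv2.imread(f"pics/{n}.png")
def stamp(g,im,seed,z,show=True):
    x0,y0=seed;w=42
    c=im[y0-w:y0+w,x0-w:x0+w].astype(int)
    d=(c.max(2)<60).astype(np.uint8)
    n,l,s,_=cv2.connectedComponentsWithStats(d)
    k=min(range(1,n),key=lambda i:-s[i,4]/(1+np.hypot(*( _[i]-w))/20))
    ct=max(cv2.findContours((l==k).astype(np.uint8),0,2)[0],key=cv2.contourArea)
    h=cv2.convexHull(ct);m=np.zeros_like(d);cv2.fillConvexPoly(m,h,1)
    lab=(m>0)&(c.min(2)>110)
    p=np.argwhere(lab)[:,::-1]+[x0-w,y0-w]
    poly=cv2.approxPolyDP(h,3,True)[:,0]+[x0-w,y0-w]
    r=cv2.minAreaRect(p.astype(np.float32))
    if show:
        print("hull",poly.tolist());print(" world",[onz(g,*q,z)[:2].round(3).tolist() for q in poly])
        print(" label",r,len(p))
    return r[0]
E
python3 - <<'E'
from st import *
g1,i1=load("w1");g4,i4=load("w4")
for n,a,b,z in [("A",(437,220),(380,290),.087),("B",(336,284),(233,267),.085)]:
    print(n);la=stamp(g1,i1,a,z);lb=stamp(g4,i4,b,z)
    print(" label tri",tri((g1,*la),(g4,*lb)))
E
```

```text
A
hull [[428, 195], [441, 203], [462, 228], [445, 244], [411, 213]]
 world [[0.436, 0.348], [0.447, 0.361], [0.48, 0.382], [0.496, 0.361], [0.453, 0.327]]
 label ((443.5447998046875, 225.73788452148438), (28.73373794555664, 18.602188110351562), 48.36646270751953) 532
hull [[389, 260], [397, 278], [394, 317], [367, 318], [358, 296], [360, 262]]
 world [[0.437, 0.343], [0.447, 0.36], [0.481, 0.382], [0.496, 0.361], [0.482, 0.34], [0.453, 0.322]]
 label ((383.5, 300.5), (33.0, 25.0), 90.0) 713
 label tri (array([0.4693665 , 0.35795843, 0.09961406]), np.float64(0.0006230248418437582))
B
hull [[328, 261], [333, 261], [353, 282], [354, 297], [338, 310], [315, 287], [315, 273]]
 world [[0.492, 0.225], [0.494, 0.231], [0.524, 0.25], [0.543, 0.248], [0.557, 0.226], [0.522, 0.204], [0.504, 0.208]]
 label ((335.2500305175781, 294.2500305175781), (27.577163696289062, 15.55634880065918), 45.0) 443
hull [[250, 241], [252, 277], [244, 292], [225, 308], [203, 308], [211, 254], [222, 239]]
 world [[0.492, 0.228], [0.521, 0.247], [0.539, 0.249], [0.563, 0.242], [0.575, 0.224], [0.523, 0.204], [0.504, 0.206]]
 label ((223.73355102539062, 282.4234924316406), (34.47557067871094, 45.686546325683594), 8.426968574523926) 785
 label tri (array([0.5076859 , 0.22814851, 0.1485491 ]), np.float64(0.00131305260836619))
```

```bash
python3 - <<'E'
from st import *
s=cam("side");c=cam("scene");g4,i4=load("w4");g1,i1=load("w1")
print("printer side left base",onz(s,115/2.85+195,45/2.85+205,0),"scene left edge base",onz(c,352,262,0),onz(c,355,235,0))
for z in (.1,.2,.25): print(z,[onz(g4,*p,z)[:2].round(3).tolist() for p in [(155,277),(375,385)]],onz(g1,290,325,z)[:2].round(3))
# stapler: blue arm in both
for g,im,r in [(g1,i1,(180,180,280,300)),(g4,i4,(120,40,215,210))]:
    b=im.astype(int);m=(b[...,0]-b[...,2]>30);k=np.zeros_like(m);k[r[1]:r[3],r[0]:r[2]]=m[r[1]:r[3],r[0]:r[2]]
    d=(b.max(2)<60);h=cv2.convexHull(np.argwhere(k)[:,::-1].astype(np.int32))
    P=cv2.approxPolyDP(h,3,True)[:,0];print("blue hull",P.tolist(),[onz(g,*q,.046)[:2].round(3).tolist() for q in P])
E
```

```text
printer side left base [ 6.13786465e-01  4.52952087e-01 -1.11022302e-16] scene left edge base [0.65511288 0.042571   0.        ] [0.60690292 0.24194185 0.        ]
0.1 [[0.562, 0.174], [0.546, 0.404]] [0.558 0.167]
0.2 [[0.503, 0.19], [0.492, 0.348]] [0.505 0.186]
0.25 [[0.474, 0.198], [0.465, 0.32]] [0.479 0.195]
blue hull [[254, 281], [242, 287], [230, 273], [200, 220], [194, 201], [208, 196]] [[0.516, 0.124], [0.521, 0.107], [0.499, 0.097], [0.424, 0.077], [0.4, 0.076], [0.397, 0.095]]
blue hull [[163, 57], [184, 65], [154, 194], [135, 188], [135, 167], [154, 77]] [[0.401, 0.076], [0.396, 0.095], [0.516, 0.125], [0.521, 0.107], [0.503, 0.098], [0.42, 0.077]]
```

Call:
{"name": "send_rows", "arguments": {
  "deltas": [
    [[5, -3, -3, 0, 0, -1], [8.8, -4.7, -6, 0, 0, -1], [8.8, -4.7, -9, 0, 0, -1], [8.8, -4.7, -12, 0, 0, -1], [8.8, -4.7, -14, 0, 0, -1], [8.8, -4.7, -16, 0, 0, -1], [8.8, -4.7, -18, 0, 0, -1], [8.8, -4.7, -19.5, 0, 0, -1], [8.8, -4.7, -19.5, 0, 0, -1]]
  ]
}}

```text
t: 11.82
ee_pos: [0.5274, 0.2229, 0.0444]
tool_rot: [1.513, 2.752, -0.003]
force: [0.4, 0.8, 0.1]
finger_gap: 0.0941
```

Call:
{"name": "send_rows", "arguments": {
  "deltas": [
    [[0, 0, 0, 0, 0, 0], [0, 0, 0, 0, 0, 0], [0, 0, 0, 0, 0, 0], [0, 0, 0, 0, 0, 0], [0, 0, 0, 0, 0, 0], [0, 0, 0, 0, 0, 0], [0, 0, 0, 0, 0, 0]]
  ],
  "fingers": 0,
  "newtons": 15
}}

```text
t: 12.7
ee_pos: [0.5274, 0.2229, 0.0444]
tool_rot: [1.513, 2.752, -0.003]
force: [0.2, 0.8, 0.8]
finger_gap: 0.0333
```

```bash
python3 - <<'E'
from h import *
s=robot.get_state();print(s["ee_pos"],s["finger_gap"],s["force"])
f=cam("wrist","pics/w5.png");np.savez("pics/w5.npz",T=f["world_from_camera"])
a=cam("side","pics/s5.png")["image"][150:300,170:370]
cv2.imwrite("pics/m5.png",np.hstack([cv2.resize(f["image"],(400,300)),cv2.resize(a,(400,300))]))
E
```

```text
[0.52740352 0.22288347 0.04436213] 0.03329216597996459 [0.19781756 0.75324752 0.76564953]
```

View pics/m5.png

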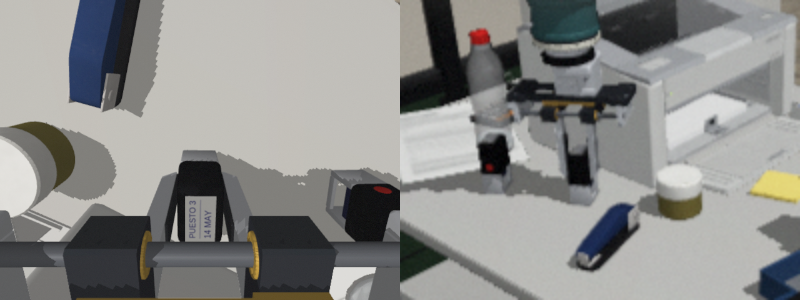

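The stamp is held (gap 33 mm, upright). I'll carry it to the left part of the left bay.

Call:
{"name": "send_rows", "arguments": {
  "deltas": [
    [[0, 0, 4, 0, 0, 0], [0, -2, 9, 0, 0, 0], [0, -6, 14, 0, 0, -5], [0, -11, 16, 0, 0, -13], [0, -17, 16, 0, 0, -22], [0.5, -23, 16, 0, 0, -31], [2, -29, 16, 0, 0, -40], [3, -35, 16, 0, 0, -43.3], [3.9, -39, 16, 0, 0, -43.3], [3.9, -41.4, 16, 0, 0, -43.3], [3.9, -41.4, 14, 0, 0, -43.3], [3.9, -41.4, 11, 0, 0, -43.3], [3.9, -41.4, 8, 0, 0, -43.3], [3.9, -41.4, 5, 0, 0, -43.3], [3.9, -41.4, 3, 0, 0, -43.3], [3.9, -41.4, 1.8, 0, 0, -43.3], [3.9, -41.4, 1.2, 0, 0, -43.3], [3.9, -41.4, 0.8, 0, 0, -43.3], [3.9, -41.4, 0.6, 0, 0, -43.3], [3.9, -41.4, 0.6, 0, 0, -43.3]]
  ]
}}

```text
t: 15.3
ee_pos: [0.5666, -0.1912, 0.0506]
tool_rot: [2.422, 2.0, -0.003]
force: [0.3, -0.0, 0.1]
finger_gap: 0.0336
```

Call:
{"name": "send_rows", "arguments": {
  "deltas": [
    [[0, 0, -0.1, 0, 0, 0], [0, 0, -0.2, 0, 0, 0], [0, 0, -0.2, 0, 0, 0]]
  ]
}}

```text
t: 15.68
ee_pos: [0.5668, -0.1915, 0.0492]
tool_rot: [2.422, 1.999, -0.002]
force: [-1.5, -0.3, 6.6]
finger_gap: 0.0336
```

Call:
{"name": "send_rows", "arguments": {
  "deltas": [
    [[0, 0, 0, 0, 0, 0], [0, 0, 0, 0, 0, 0], [0, 0, 0, 0, 0, 0], [0, 0, 3, 0, 0, 0], [0, 0, 8, 0, 0, 0], [-2, 2, 14, 0, 0, 0], [-7, 5, 18, 0, 0, 0], [-13, 5, 20, 0, 0, 0], [-15, 5, 20, 0, 0, 0], [-15, 5, 20, 0, 0, 0], [-15, 5, 20, 0, 0, 0]]
  ],
  "fingers": 58
}}

```text
t: 17.05
ee_pos: [0.4173, -0.141, 0.2494]
tool_rot: [2.421, 2.0, -0.0]
force: [-0.7, 0.2, -0.1]
finger_gap: 0.0544
```

```bash
python3 - <<'E'
from h import *
s=robot.get_state();print(s["ee_pos"],s["tool_rot"],s["finger_gap"],s["force"])
f=cam("wrist","pics/w6.png");np.savez("pics/w6.npz",T=f["world_from_camera"])
E
```

```text
[ 0.41733502 -0.14097384  0.24935019] [ 2.42077583e+00  2.00027501e+00 -4.54636439e-04] 0.05435608739217425 [-0.72145399  0.23368836 -0.12461056]
```

View pics/w6.png

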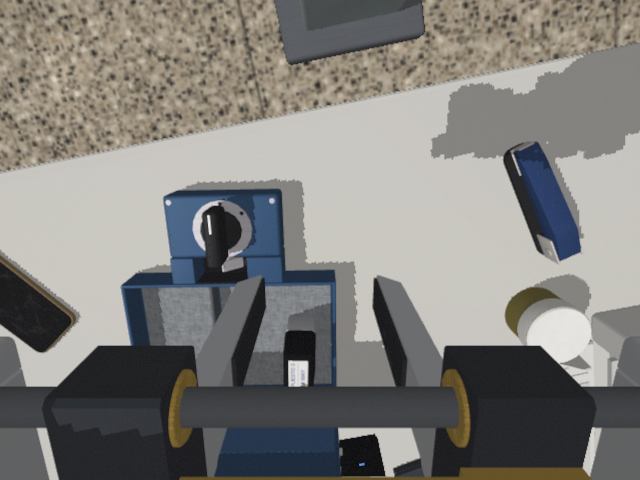

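The stamp stands in the bay (head at (299,355)). The tray's front rim runs about (123,288)-(337,271), and the knob is at (215,230). I have one picture left, so from here I measure numerically.

```bash
python3 - <<'E'
from st import *
g,im=load("w6");b=im.astype(int);m=(b[...,0]-b[...,2]>25).astype(np.uint8)
for v in (275,280,285,290,295,300,310,320,330,340): 
    x=np.where(m[v,100:345])[0]+100; r=np.split(x,np.where(np.diff(x)>1)[0]+1);print(v,[(a[0],a[-1]) for a in r if len(a)>2])
for u in (130,140,150,160,300,310,320,330):
    y=np.where(m[240:345,u])[0]+240;r=np.split(y,np.where(np.diff(y)>1)[0]+1);print("col",u,[(a[0],a[-1]) for a in r if len(a)>2])
E
```

```text
275 [(np.int64(135), np.int64(199)), (np.int64(247), np.int64(258)), (np.int64(261), np.int64(334))]
280 [(np.int64(129), np.int64(196)), (np.int64(265), np.int64(334))]
285 [(np.int64(122), np.int64(235)), (np.int64(265), np.int64(307)), (np.int64(330), np.int64(335))]
290 [(np.int64(122), np.int64(127)), (np.int64(130), np.int64(133)), (np.int64(135), np.int64(140)), (np.int64(330), np.int64(335))]
295 [(np.int64(123), np.int64(139)), (np.int64(330), np.int64(335))]
300 [(np.int64(123), np.int64(142)), (np.int64(330), np.int64(335))]
310 [(np.int64(125), np.int64(128)), (np.int64(136), np.int64(144)), (np.int64(331), np.int64(335))]
320 [(np.int64(127), np.int64(132)), (np.int64(137), np.int64(145)), (np.int64(331), np.int64(335))]
330 [(np.int64(129), np.int64(147)), (np.int64(331), np.int64(335))]
340 [(np.int64(130), np.int64(135)), (np.int64(137), np.int64(139)), (np.int64(141), np.int64(145)), (np.int64(331), np.int64(335))]
col 130 [(np.int64(279), np.int64(298)), (np.int64(300), np.int64(340))]
col 140 [(np.int64(274), np.int64(294)), (np.int64(300), np.int64(306)), (np.int64(308), np.int64(313)), (np.int64(315), np.int64(333)), (np.int64(341), np.int64(344))]
col 150 [(np.int64(274), np.int64(287))]
col 160 [(np.int64(273), np.int64(287))]
col 300 [(np.int64(271), np.int64(285))]
col 310 [(np.int64(271), np.int64(284))]
col 320 [(np.int64(271), np.int64(284))]
col 330 [(np.int64(271), np.int64(301))]
```

```bash
python3 - <<'E'
from st import *
g,im=load("w6")
P=[onz(g,*p,.04)[:2] for p in [(310,284.8),(150,288),(335.5,284.8),(122,288.5),(335.7,340),(130,340)]]
print(np.round(P,4))
d=P[0]-P[1];print("yaw from rim",np.degrees(np.arctan2(d[1],d[0]))-90)
d=P[4]-P[2];print("yaw from left side",np.degrees(np.arctan2(d[1],d[0])));d=P[5]-P[3];print("yaw right side",np.degrees(np.arctan2(d[1],d[0])))
a=np.radians(-10.9);ex=np.array([np.cos(a),np.sin(a)]);ey=np.array([-ex[1],ex[0]])
print("width",(P[2]-P[3])@ey); m=(P[2]+P[3])/2; print("origin est",m+.076*ex)
# tops of base of front wall bottom edge z=0
print("bottom edge", [ (onz(g,*p,0)[:2]+.08*ex).round(4) for p in [(310,270.5),(150,273.5)]])
# stapler in this view + stamp A by w4; stamp B head now
m=(im.astype(int)[...,0]-im.astype(int)[...,2]>30);m[:130]=0;m[275:]=0;m[:,:490]=0
P=cv2.approxPolyDP(cv2.convexHull(np.argwhere(m)[:,::-1].astype(np.int32)),3,True)[:,0]
print("stapler",P.tolist(),[onz(g,*q,.046)[:2].round(3).tolist() for q in P])
E
```

```text
[[ 0.5012 -0.167 ]
 [ 0.4722 -0.34  ]
 [ 0.5064 -0.1397]
 [ 0.4671 -0.3704]
 [ 0.5735 -0.1514]
 [ 0.5297 -0.3823]]
yaw from rim -9.52205530785173
yaw from left side -9.920142727526922
yaw right side -10.789200466806049
width 0.23397719704621228
origin est [ 0.56137529 -0.26937837]
bottom edge [array([ 0.5785, -0.1829]), array([ 0.5465, -0.3714])]
stapler [[579, 251], [560, 259], [544, 235], [516, 152], [538, 144], [576, 226]] [[0.514, 0.117], [0.519, 0.098], [0.489, 0.082], [0.399, 0.058], [0.396, 0.079], [0.486, 0.114]]
```

```bash
python3 - <<'E'
from st import *
g1,_=load("w1");g4,_=load("w4")
print("bottle cap",tri((g1,622,325),(g4,437,455)),"base w1",onz(g1,518,256,.0),"w4",onz(g4,410,368,0))
s=cam("side")
print("cap side z=.21",onz(s,210,168,.21),"base side",onz(s,217,243,0))
for p in [(389,260),(360,262)]: print("A housing bottom front",onz(g4,*p,.036))
E
```

```text
bottle cap (array([0.63476806, 0.56847338, 0.05487626]), np.float64(0.023710328790462577)) base w1 [0.56402365 0.4840457  0.        ] w4 [0.55544366 0.48163771 0.        ]
cap side z=.21 [0.54563342 0.45711417 0.21      ] base side [0.47072934 0.36875268 0.        ]
A housing bottom front [0.44669816 0.36141958 0.036     ]
A housing bottom front [0.46540411 0.3371427  0.036     ]
```

Call:
{"name": "send_rows", "arguments": {
  "deltas": [
    [[0, 6, 0, 0, 0, 5], [1, 12, 0, 0, 0, 14], [2, 18, 0, 0, 0, 23], [3, 24, 0, 0, 0, 32], [4, 30, 0, 0, 0, 40], [5, 36, 0, 0, 0, 43.4], [5, 42, -1, 0, 0, 43.4], [5, 47, -3, 0, 0, 43.4], [5, 49.9, -6, 0, 0, 43.4], [5, 49.9, -9, 0, 0, 43.4], [5, 49.9, -12, 0, 0, 43.4], [5, 49.9, -15, 0, 0, 43.4], [5, 49.9, -17, 0, 0, 43.4], [5, 49.9, -19, 0, 0, 43.4], [5, 49.9, -20.3, 0, 0, 43.4], [5, 49.9, -20.3, 0, 0, 43.4]]
  ],
  "fingers": 100
}}

```text
t: 19.3
ee_pos: [0.4668, 0.3569, 0.0453]
tool_rot: [1.511, 2.751, -0.006]
force: [-0.1, 0.1, 0.6]
finger_gap: 0.0939
```

Call:
{"name": "send_rows", "arguments": {
  "deltas": [
    [[0, 0, 0, 0, 0, 0], [0, 0, 0, 0, 0, 0], [0, 0, 0, 0, 0, 0], [0, 0, 0, 0, 0, 0], [0, 0, 0, 0, 0, 0], [0, 0, 0, 0, 0, 0], [0, 0, 0, 0, 0, 0]]
  ],
  "fingers": 0,
  "newtons": 15
}}

```text
t: 20.18
ee_pos: [0.4668, 0.3569, 0.0453]
tool_rot: [1.511, 2.751, -0.006]
force: [0.1, 0.2, -0.4]
finger_gap: 0.0337
```

Call:
{"name": "send_rows", "arguments": {
  "deltas": [
    [[0, 0, 5, 0, 0, 0], [0, -4, 10, 0, 0, -2], [0, -9, 15, 0, 0, -10], [0, -15, 17, 0, 0, -19], [1, -21, 17, 0, 0, -28], [2, -27, 17, 0, 0, -37], [3, -33, 17, 0, 0, -43.4], [4, -39, 17, 0, 0, -43.4], [5.5, -45, 17, 0, 0, -43.4], [7, -51, 17, 0, 0, -43.4], [8.2, -56, 17, 0, 0, -43.4], [8.8, -59, 17, 0, 0, -43.4], [8.8, -61, 17, 0, 0, -43.4], [8.8, -61, 16, 0, 0, -43.4], [8.8, -61, 13, 0, 0, -43.4], [8.8, -61, 10, 0, 0, -43.4], [8.8, -61, 7, 0, 0, -43.4], [8.8, -61, 5, 0, 0, -43.4], [8.8, -61, 4, 0, 0, -43.4], [8.8, -61, 4, 0, 0, -43.4]]
  ]
}}

```text
t: 22.68
ee_pos: [0.5548, -0.253, 0.0852]
tool_rot: [2.422, 1.998, -0.007]
force: [0.2, -0.3, -0.9]
finger_gap: 0.0337
```

Call:
{"name": "send_rows", "arguments": {
  "deltas": [
    [[0, 0, -1, 0, 0, 0], [0, 0, -2, 0, 0, 0], [0, 0, -2.8, 0, 0, 0], [0, 0, -3.3, 0, 0, 0], [0, 0, -3.5, 0, 0, 0], [0, 0, -3.5, 0, 0, 0]]
  ]
}}

```text
t: 23.42
ee_pos: [0.5549, -0.253, 0.0504]
tool_rot: [2.422, 1.998, -0.007]
force: [1.4, 0.2, -0.6]
finger_gap: 0.0337
```

Call:
{"name": "send_rows", "arguments": {
  "deltas": [
    [[0, 0, -0.1, 0, 0, 0], [0, 0, -0.1, 0, 0, 0]]
  ]
}}

```text
t: 23.68
ee_pos: [0.5551, -0.253, 0.05]
tool_rot: [2.422, 1.998, -0.006]
force: [-3.2, 3.9, 10.4]
finger_gap: 0.0335
```

Call:
{"name": "send_rows", "arguments": {
  "deltas": [
    [[0, 0, 0, 0, 0, 0], [0, 0, 0, 0, 0, 0], [0, 0, 0, 0, 0, 0], [0, 0, 3, 0, 0, 0], [0, 0, 8, 0, 0, 0], [-2, 3, 14, 0, 0, 0], [-5, 9, 18, 0, 0, 5], [-8, 15, 18, 0, 0, 14], [-11.5, 21, 18, 0, 0, 22], [-11.5, 27, 18, 0, 0, 27], [-11.5, 32, 18, 0, 0, 27], [-11.5, 34.3, 18, 0, 0, 27], [-11.5, 34.3, 18, 0, 0, 27], [-11.5, 34.3, 18, 0, 0, 27]]
  ],
  "fingers": 50
}}

```text
t: 25.42
ee_pos: [0.4402, 0.0892, 0.23]
tool_rot: [1.889, 2.507, -0.005]
force: [0.0, -0.4, 1.1]
finger_gap: 0.0469
```

```bash
python3 - <<'E'
from h import *
s=robot.get_state();print(s["ee_pos"],s["tool_rot"],s["finger_gap"],s["force"])
f=cam("wrist","pics/w7.png");np.savez("pics/w7.npz",T=f["world_from_camera"])
a=cam("side","pics/s7.png")["image"][150:350,290:490]
cv2.imwrite("pics/m7.png",np.hstack([cv2.resize(f["image"],(440,330)),cv2.resize(a,(330,330))]))
E
```

```text
[0.44022674 0.08917059 0.22997951] [ 1.88905768  2.50691216 -0.00531312] 0.04687476403220992 [ 0.00533647 -0.39249325  1.11625751]
```

View pics/m7.png

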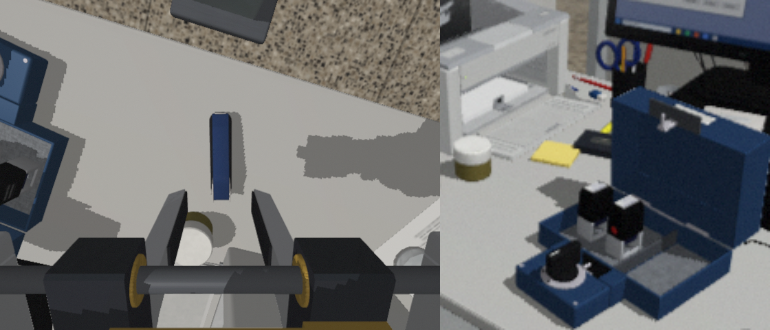

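Both stamps stand upright in the left bay. The stapler is aligned with the jaws (columns 210-232, rows 112-200 in the scaled image). The picture allowance is used up, so I continue with numbers only.

```bash
python3 - <<'E'
from st import *
g,im=load("w7");b=im.astype(int)
c=b[150:300,290:350]
for v in list(range(154,176,2))+[200,230,260]+list(range(274,300,2)):
    x=np.where((b[v,285:355,0]-b[v,285:355,2]>25))[0]+285;d=np.where(b[v,285:355].max(1)<70)[0]+285
    print(v,"blue",(x.min(),x.max()) if len(x) else None,"dark",(d.min(),d.max()) if len(d) else None,"mid",b[v,321].tolist(),b[v,313].tolist())
E
```

```text
154 blue None dark None mid [164, 168, 170] [164, 169, 171]
156 blue None dark None mid [163, 169, 170] [163, 168, 170]
158 blue None dark None mid [164, 169, 171] [164, 169, 171]
160 blue None dark None mid [163, 168, 170] [165, 169, 170]
162 blue None dark None mid [142, 145, 145] [141, 143, 144]
164 blue None dark None mid [137, 140, 144] [153, 157, 161]
166 blue (np.int64(309), np.int64(331)) dark (np.int64(332), np.int64(332)) mid [86, 66, 57] [89, 68, 59]
168 blue (np.int64(308), np.int64(332)) dark (np.int64(308), np.int64(334)) mid [84, 50, 34] [89, 53, 37]
170 blue (np.int64(308), np.int64(331)) dark (np.int64(306), np.int64(335)) mid [85, 51, 37] [88, 52, 37]
172 blue (np.int64(308), np.int64(332)) dark (np.int64(306), np.int64(336)) mid [86, 55, 38] [88, 53, 39]
174 blue (np.int64(309), np.int64(332)) dark (np.int64(305), np.int64(336)) mid [85, 50, 36] [90, 55, 40]
200 blue (np.int64(309), np.int64(332)) dark (np.int64(306), np.int64(336)) mid [92, 58, 42] [93, 55, 39]
230 blue (np.int64(309), np.int64(332)) dark (np.int64(306), np.int64(336)) mid [92, 55, 38] [96, 57, 44
[... 367 characters left out ...]
311), np.int64(332)) dark None mid [85, 53, 37] [87, 56, 42]
282 blue (np.int64(311), np.int64(332)) dark None mid [85, 53, 38] [89, 54, 38]
284 blue (np.int64(311), np.int64(332)) dark None mid [85, 53, 37] [89, 55, 40]
286 blue (np.int64(311), np.int64(332)) dark None mid [84, 50, 37] [87, 52, 38]
288 blue (np.int64(311), np.int64(332)) dark None mid [81, 49, 37] [86, 52, 37]
290 blue (np.int64(312), np.int64(313)) dark None mid [98, 84, 78] [88, 66, 56]
292 blue None dark None mid [164, 169, 171] [163, 168, 171]
294 blue None dark None mid [163, 168, 171] [163, 169, 171]
296 blue None dark None mid [163, 168, 172] [163, 169, 171]
298 blue None dark None mid [164, 168, 172] [164, 170, 173]
```

```bash
python3 - <<'E'
from st import *
g,im=load("w7")
yaw=2*np.arctan2(2.50691,1.88906);ty=np.array([np.sin(yaw),-np.cos(yaw)]);print("yaw",np.degrees(yaw))
for zn in (0,.01,.02):
  for zf in (.035,.046):
    n=onz(g,321,161.5,zn)[:2];f=onz(g,321.5,290.5,zf)[:2];d=f-n
    print(zn,zf,n.round(4),f.round(4),"len",np.linalg.norm(d).round(4),"yaw",np.degrees(np.arctan2(d[1],d[0])).round(1),"mid",((n+f)/2).round(4))
# width at mid
for u in (308.5,332.5):print(onz(g,u,230,.046)[:2])
# far end heights: blue far edge triangulation with w1, w6
g1,_=load("w1");g6,_=load("w6")
p1=((254+242)/2,(281+287)/2);p6=((579+560)/2,(251+259)/2)
print(tri((g,321.5,290.5),(g1,*p1),(g6,*p6)),tri((g,320,166),(g1,201,198.5),(g6,527,148)))
# stamps in bay: dark blobs with side view check skipped
E
```

```text
yaw 106.0009383186583
0 0.035 [0.3976 0.0776] [0.5233 0.1146] len 0.1311 yaw 16.4 mid [0.4605 0.0961]
0 0.046 [0.3976 0.0776] [0.5186 0.1132] len 0.1262 yaw 16.4 mid [0.4581 0.0954]
0.01 0.035 [0.3968 0.0774] [0.5233 0.1146] len 0.1319 yaw 16.4 mid [0.4601 0.096 ]
0.01 0.046 [0.3968 0.0774] [0.5186 0.1132] len 0.127 yaw 16.4 mid [0.4577 0.0953]
0.02 0.035 [0.3959 0.0771] [0.5233 0.1146] len 0.1328 yaw 16.4 mid [0.4596 0.0959]
0.02 0.046 [0.3959 0.0771] [0.5186 0.1132] len 0.1279 yaw 16.4 mid [0.4573 0.0952]
[0.4605458  0.08312226]
[0.45401794 0.10567555]
(array([0.52177338, 0.11372743, 0.03690324]), np.float64(0.0010588581246848913)) (array([0.40054276, 0.07815865, 0.02536457]), np.float64(0.0010588770569510653))
```

Call:
{"name": "send_rows", "arguments": {
  "deltas": [
    [[2.1, 0.7, -4, 0, 0, 0.4], [2.1, 0.7, -8, 0, 0, 0.4], [2.1, 0.7, -12, 0, 0, 0.4], [2.1, 0.7, -15, 0, 0, 0.4], [2.1, 0.7, -17.5, 0, 0, 0.4], [2.1, 0.7, -19.5, 0, 0, 0.4], [2.1, 0.7, -20.8, 0, 0, 0.4], [2.1, 0.7, -20.8, 0, 0, 0.4]]
  ],
  "fingers": 65
}}

```text
t: 26.62
ee_pos: [0.4611, 0.0955, 0.0217]
tool_rot: [1.883, 2.512, -0.007]
force: [0.3, 0.7, 0.2]
finger_gap: 0.0614
```

Call:
{"name": "send_rows", "arguments": {
  "deltas": [
    [[0, 0, 0, 0, 0, 0], [0, 0, 0, 0, 0, 0], [0, 0, 0, 0, 0, 0], [0, 0, 0, 0, 0, 0], [0, 0, 0, 0, 0, 0], [0, 0, 0, 0, 0, 0]]
  ],
  "fingers": 0,
  "newtons": 20
}}

```text
t: 27.38
ee_pos: [0.4612, 0.0956, 0.0218]
tool_rot: [1.883, 2.512, -0.006]
force: [-1.3, 0.7, 5.9]
finger_gap: 0.0232
```

Call:
{"name": "send_rows", "arguments": {
  "deltas": [
    [[0, 0, 5, 0, 0, 0], [0, -3, 10, 0, 0, 0], [0, -8, 15, 0, 0, -5], [0, -14, 17, 0, 0, -13], [1, -20, 17, 0, 0, -21], [2.5, -26, 17, 0, 0, -27], [4.5, -32, 17, 0, 0, -27], [6.5, -37, 17, 0, 0, -27], [8, -41, 17, 0, 0, -27], [8.7, -43.3, 17, 0, 0, -27], [8.7, -43.3, 16, 0, 0, -27], [8.7, -43.3, 13, 0, 0, -27], [8.7, -43.3, 10, 0, 0, -27], [8.7, -43.3, 7, 0, 0, -27], [8.7, -43.3, 6, 0, 0, -27], [8.7, -43.3, 6, 0, 0, -27]]
  ]
}}

```text
t: 29.38
ee_pos: [0.5481, -0.3369, 0.0817]
tool_rot: [2.418, 2.005, -0.007]
force: [0.9, 0.4, -2.1]
finger_gap: 0.023
```

```bash
python3 - <<'E'
from st import *
s=robot.get_state();print(s["t"],s["ee_pos"],s["tool_rot"],s["finger_gap"],s["force"])
f=cam("wrist","pics/w8.png");np.savez("pics/w8.npz",T=f["world_from_camera"]);im=f["image"]
O=np.array([.5615,-.2695]);a=np.radians(-10.6);ex=np.array([np.cos(a),np.sin(a)]);ey=np.array([-ex[1],ex[0]])
W=lambda x,y,z:np.r_[O+x*ex+y*ey,z]
print("predicted px: rim FR inner",proj(f,W(-.076,-.114,.04)),"div front",proj(f,W(-.076,-.025,.029)),"rim front mid outer",proj(f,W(-.08,-.069,.04)),"stapler near end",proj(f,W(-.0685,-.069,.065)),"stapler ctr col",proj(f,W(0,-.069,.1)))
u=int(round(proj(f,W(-.08,-.069,.04))[0]))
for du in (-20,0,20):print(u+du,[(v,im[v,u+du].tolist()) for v in range(60,300,6)])
E
```

```text
29.425 [ 0.54840704 -0.33728643  0.08251548] [ 2.41733679  2.00408992 -0.00651203] 0.023267595618427468 [-0.63170906 -0.48781208 -1.361265  ]
predicted px: rim FR inner (np.float64(238.29654246878238), np.float64(133.87298595819783)) div front (np.float64(394.284261650244), np.float64(133.46052141376407)) rim front mid outer (np.float64(318.91550284272756), np.float64(126.38670074490095)) stapler near end (np.float64(318.68498942662006), np.float64(150.3441352140217)) stapler ctr col (np.float64(318.3471855479507), np.float64(306.50482458179306))
299 [(60, [229, 233, 234]), (66, [228, 232, 233]), (72, [228, 233, 234]), (78, [229, 233, 234]), (84, [228, 232, 234]), (90, [229, 233, 234]), (96, [228, 233, 234]), (102, [229, 233, 234]), (108, [229, 233, 234]), (114, [217, 221, 223]), (120, [158, 163, 164]), (126, [157, 162, 164]), (132, [149, 109, 76]), (138, [158, 155, 151]), (144, [161, 156, 153]), (150, [169, 164, 161]), (156, [181, 177, 174]), (162, [104, 64, 46]), (168, [124, 74, 54]), (174, [88, 56, 41]), (180, [88, 57, 42]), (186, [87, 57, 40]), (192, [86, 54, 39]), (198, [87, 54,
[... 1405 characters left out ...]
, 77]), (108, [152, 110, 77]), (114, [150, 108, 73]), (120, [151, 109, 75]), (126, [130, 93, 63]), (132, [145, 103, 69]), (138, [166, 163, 159]), (144, [161, 156, 153]), (150, [175, 170, 167]), (156, [177, 172, 169]), (162, [97, 62, 46]), (168, [87, 55, 42]), (174, [89, 54, 43]), (180, [89, 59, 46]), (186, [88, 56, 43]), (192, [88, 56, 42]), (198, [87, 55, 38]), (204, [89, 57, 42]), (210, [87, 56, 41]), (216, [88, 55, 42]), (222, [89, 56, 44]), (228, [88, 54, 40]), (234, [88, 57, 44]), (240, [86, 55, 41]), (246, [89, 54, 42]), (252, [87, 54, 40]), (258, [89, 58, 43]), (264, [90, 60, 45]), (270, [87, 58, 42]), (276, [87, 56, 41]), (282, [87, 55, 42]), (288, [89, 57, 43]), (294, [86, 55, 42])]
```

```bash
python3 - <<'E'
from st import *
f,im=load("w8")
O=np.array([.5615,-.2695]);a=np.radians(-10.6);ex=np.array([np.cos(a),np.sin(a)]);ey=np.array([-ex[1],ex[0]])
B=lambda u,v,z:(lambda p:(round(p@ex,4),round(p@ey,4)))(onz(f,u,v,z)[:2]-O)
b=im.astype(int);bl=b[...,0]-b[...,2]
for u in (265,280,300,319,360,375): print(u,"blue rim rows",[v for v in range(112,145) if bl[v,u]>30])
print("col319",[(v,im[v,319].tolist()) for v in range(152,162)])
for v in (127.5,135.5): print("rim",[B(u,v,.04) for u in (265,319,375)])
for z in (.06,.07,.08): print("near end",B(319,154.5,z))
for v in (150,175,200,230): print(v,"blue runs",[int(x) for x in np.where(np.diff((bl[v,180:460]>25).astype(int)))[0]+181])
E
```

```text
265 blue rim rows [129, 130, 131, 132, 133, 134, 135]
280 blue rim rows [129, 130, 131, 132, 133, 134, 135]
300 blue rim rows [128, 129, 130, 131, 132, 133, 134, 135]
319 blue rim rows [128, 129, 130, 131, 132, 133, 134, 135]
360 blue rim rows [112, 113, 114, 115, 116, 117, 118, 119, 120, 121, 122, 123, 124, 125, 126, 127, 128, 129, 130, 131, 132, 133, 134]
375 blue rim rows [112, 113, 114, 115, 116, 117, 118, 119, 120, 121, 122, 123, 124, 125, 126, 127, 128, 129, 130, 131, 132, 133]
col319 [(152, [179, 174, 170]), (153, [174, 168, 166]), (154, [172, 167, 163]), (155, [152, 149, 149]), (156, [127, 129, 131]), (157, [145, 149, 152]), (158, [200, 205, 211]), (159, [226, 229, 233]), (160, [220, 223, 227]), (161, [164, 160, 164])]
rim [(np.float64(-0.0794), np.float64(-0.099)), (np.float64(-0.0794), np.float64(-0.069)), (np.float64(-0.0794), np.float64(-0.0379))]
rim [(np.float64(-0.0751), np.float64(-0.0991)), (np.float64(-0.0751), np.float64(-0.069)), (np.float64(-0.0751), np.float64(-0.0377))]
near end (np.float64(-0.0661), np.float64(-0.0689))
near end (np.float64(-0.0668), np.float64(-0.0688))
near end (np.float64(-0.0675), np.float64(-0.0688))
150 blue runs [233, 252, 384, 387]
175 blue runs [235, 254, 293, 345, 384, 386]
200 blue runs [236, 255, 293, 345, 383, 385]
230 blue runs [239, 257, 293, 345, 382, 384]
```

Call:
{"name": "send_rows", "arguments": {
  "deltas": [
    [[-0.1, 0, -1.5, 0, 0, 0.7], [-0.1, 0, -3, 0, 0, 0.7], [-0.1, 0, -4, 0, 0, 0.7], [-0.1, 0, -4.8, 0, 0, 0.7], [-0.1, 0, -5.2, 0, 0, 0.7], [-0.1, 0, -5.5, 0, 0, 0.7], [-0.1, 0, -5.5, 0, 0, 0.7]]
  ]
}}

```text
t: 30.4
ee_pos: [0.5477, -0.3376, 0.028]
tool_rot: [2.404, 2.018, -0.006]
force: [0.2, 0.1, -2.1]
finger_gap: 0.0233
```

Call:
{"name": "send_rows", "arguments": {
  "deltas": [
    [[0, 0, -0.1, 0, 0, 0], [0, 0, -0.15, 0, 0, 0], [0, 0, -0.15, 0, 0, 0]]
  ]
}}

```text
t: 30.78
ee_pos: [0.5479, -0.3377, 0.0269]
tool_rot: [2.404, 2.018, -0.005]
force: [-2.7, 1.8, 5.2]
finger_gap: 0.0232
```

Call:
{"name": "send_rows", "arguments": {
  "deltas": [
    [[0, 0, 0, 0, 0, 0], [0, 0, 0, 0, 0, 0], [0, 0, 0, 0, 0, 0], [0, 0, 2, 0, 0, 0], [0, 0, 5, 0, 0, 0], [0, 0, 10, 0, 0, 0], [-3, 0.5, 15, 0, 0, 0], [-8, 1.5, 20, 0, 0, 0], [-13, 2.5, 24, 0, 0, 0], [-15, 3, 24, 0, 0, 0], [-15, 3, 24, 0, 0, 0]]
  ],
  "fingers": 42
}}

```text
t: 32.15
ee_pos: [0.3966, -0.3077, 0.2684]
tool_rot: [2.405, 2.016, 0.001]
force: [0.3, 0.8, 0.3]
finger_gap: 0.0391
```

```bash
python3 - <<'E'
from st import *
s=robot.get_state();print(s["t"],s["ee_pos"],s["tool_rot"],s["finger_gap"],s["force"])
f=cam("wrist","pics/w9.png");np.savez("pics/w9.npz",T=f["world_from_camera"]);im=f["image"].astype(int)
O=np.array([.562,-.2695]);a=np.radians(-10);ex=np.array([np.cos(a),np.sin(a)]);ey=np.array([-ex[1],ex[0]])
W=lambda x,y,z:np.r_[O+x*ex+y*ey,z]
B=lambda u,v,z:((onz(f,u,v,z)[:2]-O)@np.c_[ex,ey]).round(4).tolist()
print("pred stapler near/far",proj(f,W(-.0685,-.069,.015)),proj(f,W(.0685,-.069,.045)))
bl=(im[...,0]-im[...,2]>25)
u,v=map(int,proj(f,W(0,-.069,.05)));print("centre",u,v)
n,l,st,c=cv2.connectedComponentsWithStats(bl.astype(np.uint8));k=l[v,u];print(st[k],"mid-edges",[B(*q,.044) for q in cv2.boxPoints(cv2.minAreaRect(np.argwhere(l==k)[:,::-1].astype(np.float32)))])
# side view: stamps' white bases / lid presence & lip
sd=cam("side","pics/s9.png")
for nm,p in [("lid_lip pred",W(.08,0,.215)),("pin",W(.053,0,.21))]: print(nm,proj(sd,p),proj(f,p))
for y,nm in [(.0777,"B"),(.015,"A")]:
    print(nm,"top",proj(sd,W(-.003,y,.093)),"bottom",proj(sd,W(-.003,y,.005)))
E
```

```text
32.2 [ 0.39783296 -0.30747457  0.26801175] [ 2.40371658e+00  2.01732408e+00 -4.04962658e-04] 0.03959983392308943 [ 1.07995581 -0.00301607  0.34638175]
pred stapler near/far (np.float64(316.7142199377559), np.float64(269.36174121002756)) (np.float64(316.5410014252265), np.float64(382.83380122196047))
centre 316 335
[  274   177   208   210 12626] mid-edges [[-0.1809, -0.1147], [-0.1841, 0.1013], [0.0705, 0.1348], [0.0753, -0.1197]]
lid_lip pred (np.float64(435.0142365227546), np.float64(218.2246971481278)) (np.float64(399.9032916276154), np.float64(530.6968176614216))
pin (np.float64(427.3735332339828), np.float64(223.478361866551)) (np.float64(400.69845865589735), np.float64(499.3026715041805))
B top (np.float64(383.6330645044183), np.float64(262.05630527173594)) bottom (np.float64(382.0084917149429), np.float64(291.2062105882905))
A top (np.float64(402.6282612751454), np.float64(272.18958945566163)) bottom (np.float64(400.1959553366794), np.float64(302.0893124487917))
```

```bash
python3 - <<'E'
from st import *
f,im=load("w9");b=im.astype(int);bl=b[...,0]-b[...,2]>25
O=np.array([.562,-.2695]);a=np.radians(-10);ex=np.array([np.cos(a),np.sin(a)]);ey=np.array([-ex[1],ex[0]])
B=lambda u,v,z:((onz(f,u,v,z)[:2]-O)@np.c_[ex,ey]).round(4).tolist()
for v in (285,290,300,310,330,350): print(v,[int(x) for x in np.where(np.diff(bl[v,200:440].astype(int)))[0]+201])
print([(v,b[v,317].tolist()) for v in range(255,290,3)])
print("edges z=.045",B(305,310,.045),B(329,310,.045))
c=cam("scene");s=cam("side")
print("monitor near bottom",tri((s,578,203),(c,398,265)))
print("monitor far bottom z",[onz(s,393,165,z)[:2].round(3).tolist() for z in (.1,.15,.2)],[onz(s,578,203,z)[:2].round(3).tolist() for z in (.1,.15,.2)])
p=np.r_[O+.076*ex,.205];print("lip target",p)
for t in np.linspace(1.5,0,16):
    r=.164+.016*np.cos(t);x=.088-r*np.cos(t);z=.0405+r*np.sin(t);q=O+x*ex
    print(round(t,2),"box",round(x,3),"world",q.round(4),round(z,4))
E
```

```text
285 [281, 282, 306, 327, 351, 353]
290 [281, 283, 306, 327, 351, 353]
300 [281, 283, 306, 327, 351, 353]
310 [280, 283, 306, 327, 351, 353]
330 [276, 284, 306, 327, 350, 352]
350 [278, 284, 307, 327]
[(255, [143, 148, 150]), (258, [71, 51, 35]), (261, [72, 52, 38]), (264, [69, 48, 34]), (267, [79, 57, 38]), (270, [104, 74, 52]), (273, [112, 115, 117]), (276, [157, 154, 154]), (279, [109, 66, 47]), (282, [109, 68, 49]), (285, [109, 68, 48]), (288, [110, 68, 49])]
edges z=.045 [-0.03, -0.0823] [-0.03, -0.0546]
monitor near bottom (array([ 0.89605122, -0.49576299,  0.28025668]), np.float64(0.054258560540299546))
monitor far bottom z [[1.208, 0.191], [1.078, 0.111], [0.949, 0.031]] [[1.244, -0.468], [1.111, -0.489], [0.979, -0.51]]
lip target [ 0.63684539 -0.28269726  0.205     ]
1.5 box 0.076 world [ 0.6372 -0.2828] 0.2052
1.4 box 0.06 world [ 0.6208 -0.2799] 0.2048
1.3 box 0.043 world [ 0.6043 -0.277 ] 0.2026
1.2 box 0.026 world [ 0.5881 -0.2741] 0.1988
1.1 box 0.01 world [ 0.5722 -0.2713] 0.1931
1.0 box -0.005 world [ 0.5568 -0.2686] 0.1858
0.9 box -0.02 world [ 0.5422 -0.266 ] 0.1768
0.8 box -0.034 world [ 0.5285 -0.2636] 0.1661
0.7 box -0.047 world [ 0.5159 -0.2614] 0.154
0.6 box -0.058 world [ 0.5046 -0.2594] 0.1406
0.5 box -0.068 world [ 0.4948 -0.2576] 0.1259
0.4 box -0.077 world [ 0.4865 -0.2562] 0.1101
0.3 box -0.083 world [ 0.48  -0.255] 0.0935
0.2 box -0.088 world [ 0.4752 -0.2542] 0.0762
0.1 box -0.091 world [ 0.4724 -0.2537] 0.0585
0.0 box -0.092 world [ 0.4714 -0.2535] 0.0405
```

Call:
{"name": "send_rows", "arguments": {
  "deltas": [
    [[0, 0, 3.5, 0, 0, 0], [5, 0.5, 3.5, 0, 0, 0], [11, 1, 3.5, 0, 0, 0], [17, 1.5, 3.5, 0, 0, 0], [22, 2, 3.5, 0, 0, 0], [24.7, 2.3, 3.5, 0, 0, 0], [24.7, 2.3, 3.5, 0, 0, 0], [24.7, 2.3, 1, 0, 0, 0], [24.7, 2.3, -2, 0, 0, 0], [24.7, 2.3, -4.5, 0, 0, 0], [24.7, 2.3, -6, 0, 0, 0], [24.7, 2.3, -6, 0, 0, 0]]
  ],
  "fingers": 0
}}

```text
t: 33.95
ee_pos: [0.6446, -0.2849, 0.2061]
tool_rot: [2.406, 2.018, -0.008]
force: [0.8, 0.2, 1.7]
finger_gap: 0.0008
```

Call:
{"name": "send_rows", "arguments": {
  "deltas": [
    [[-1, 0.2, 0, 0, 0, 0], [-1.7, 0.3, -0.05, 0, 0, 0], [-2.4, 0.4, -0.1, 0, 0, 0], [-3.2, 0.55, -0.2, 0, 0, 0], [-4, 0.7, -0.35, 0, 0, 0], [-4.8, 0.85, -0.5, 0, 0, 0], [-5.65, 1, -0.7, 0, 0, 0], [-6.45, 1.15, -1, 0, 0, 0], [-7.25, 1.3, -1.3, 0, 0, 0], [-8, 1.45, -1.65, 0, 0, 0], [-8.8, 1.6, -2, 0, 0, 0], [-9.5, 1.7, -2.5, 0, 0, 0], [-10.25, 1.85, -2.95, 0, 0, 0], [-11.6, 2.1, -4, 0, 0, 0], [-12.85, 2.3, -5.2, 0, 0, 0], [-14, 2.5, -6.55, 0, 0, 0], [-15, 2.7, -8, 0, 0, 0], [-15, 2.7, -8, 0, 0, 0]]
  ]
}}

```text
t: 36.2
ee_pos: [0.4934, -0.2576, 0.1252]
tool_rot: [-2.407, -2.018, 0.01]
force: [-0.7, -0.0, 1.9]
finger_gap: 0.0004
```

```bash
python3 - <<'E'
from h import *
s=robot.get_state();print(s["t"],s["ee_pos"],s["force"])
im=cam("side","pics/s10.png")["image"].astype(int);old=cv2.imread("pics/s9.png").astype(int)
O=np.array([.562,-.2695]);a=np.radians(-10);ex=np.array([np.cos(a),np.sin(a)]);ey=np.array([-ex[1],ex[0]])
f=cam("side")
def W(x,y,z):return np.r_[O+x*ex+y*ey,z]
def lid(x,y,z,t): # shut coords relative hinge rotated open by t
    dx,dz=x-.08,z-.0405;return W(.08+dx*np.cos(t)+dz*np.sin(t),y,.0405-dx*np.sin(t)+dz*np.cos(t))
for t in (1.5,.6,.5,.4): print(t,[tuple(int(q) for q in proj(f,lid(x,y,.105,t))) for x,y in [(-.08,.118),(-.08,-.118),(0,-.06)]])
for n,i in (("old",old),("new",im)):
  for t in (1.5,.5): 
    u,v=map(int,proj(f,lid(0,-.06,.105,t)));print(n,t,i[v,u].tolist())
  m=(i[...,0]-i[...,2]>25);m[:,:330]=0;m[:150]=0;ys,xs=np.where(m[:, :490]);print(n,"blue top row",np.percentile(ys,1),"count",len(ys))
E
```

```text
36.2 [ 0.49341655 -0.25756437  0.12524876] [-0.65939888 -0.0296303   1.86730087]
1.5 [(410, 201), (492, 232), (466, 253)]
0.6 [(369, 225), (450, 262), (444, 260)]
0.5 [(365, 230), (445, 269), (441, 262)]
0.4 [(361, 236), (440, 276), (438, 266)]
old 1.5 [53, 34, 23]
old 0.5 [50, 34, 19]
old blue top row 155.0 count 10387
new 1.5 [13, 11, 12]
new 0.5 [87, 55, 34]
new blue top row 153.0 count 8504
```

Call:
{"name": "send_rows", "arguments": {
  "deltas": [
    [[-0.35, 0.1, -0.7, 0, 0, 0], [-0.7, 0.15, -1.5, 0, 0, 0], [-1.05, 0.2, -2.3, 0, 0, 0], [-1.35, 0.25, -3.15, 0, 0, 0], [-1.6, 0.3, -4, 0, 0, 0], [-1.8, 0.35, -4.9, 0, 0, 0], [-2, 0.4, -5.8, 0, 0, 0], [-2.1, 0.4, -6.65, 0, 0, 0], [-2.1, 0.4, -7.2, 0, 0, 0], [-2.15, 0.4, -7.6, 0, 0, 0], [-2.15, 0.4, -8, 0, 0, 0], [-2.15, 0.4, -8, 0, 0, 0]]
  ]
}}

```text
t: 37.8
ee_pos: [0.4719, -0.2536, 0.0454]
tool_rot: [-2.407, -2.018, 0.01]
force: [-6.9, 1.4, 4.3]
finger_gap: 0.0004
```

Call:
{"name": "send_rows", "arguments": {
  "deltas": [
    [[-0.2, 0.05, -0.1, 0, 0, 0], [-0.25, 0.05, -0.3, 0, 0, 0], [-0.25, 0.05, -0.5, 0, 0, 0], [-0.25, 0.05, -0.5, 0, 0, 0]]
  ]
}}

```text
t: 38.3
ee_pos: [0.4703, -0.2533, 0.0412]
tool_rot: [2.407, 2.019, -0.008]
force: [-2.9, 4.7, 27.3]
finger_gap: 0.0002
```

Call:
{"name": "send_rows", "arguments": {
  "deltas": [
    [[0, 0, 0, 0, 0, 0], [-0.1, 0, 0.5, 0, 0, 0], [-0.3, 0, 1.5, 0, 0, 0], [-0.3, 0, 4, 0, 0, 0], [-1, 0, 8, 0, 0, 0], [-5, 3, 13, 0, 0, 0], [-8, 9, 17, 0, 0, 0], [-8, 14, 19, 0, 0, 0], [-8, 14, 19, 0, 0, 0], [-8, 14, 19, 0, 0, 0]]
  ]
}}

```text
t: 39.55
ee_pos: [0.3903, -0.1113, 0.2318]
tool_rot: [-2.404, -2.022, 0.003]
force: [-0.3, 0.1, 0.8]
finger_gap: 0.0004
```

```bash
python3 - <<'E'
from h import *
s=robot.get_state();print(s["t"],s["ee_pos"],s["force"])
f=cam("side","pics/s11.png");im=f["image"].astype(int);o=cv2.imread("pics/side0.png").astype(int)
d=np.abs(im-o).max(2)
print("box region diff vs start (side):",[(n,float(np.mean(d[r]>30))) for n,r in [("lid top",np.s_[250:290,370:450]),("front",np.s_[275:310,355:425]),("knob",np.s_[293:322,350:382])]])
c=cam("scene","pics/sc11.png");o2=cv2.imread("pics/scene0.png").astype(int);d2=np.abs(c["image"].astype(int)-o2).max(2)
print("scene box",np.mean(d2[255:330,250:335]>30),"jar",np.mean(d2[235:260,331:354]>30),"bottle",np.mean(d2[160:185,352:370]>30),"phone",np.mean(d2[335:360,195:256]>30))
print("side jar",np.mean(d[232:262,298:323]>30),"phone",np.mean(d[348:410,466:522]>30))
E
```

```text
39.55 [ 0.39029465 -0.11131983  0.23181513] [-0.32414663  0.09966364  0.81153569]
box region diff vs start (side): [('lid top', 0.0003125), ('front', 0.0), ('knob', 0.0)]
scene box 0.00015686274509803922 jar 0.006956521739130435 bottle 0.0 phone 0.0
side jar 0.0 phone 0.0
```

The box, knob, jar, bottle and phone all match the starting pictures, so the lid is latched and has stayed shut. Handing in.

```bash
python3 -c "
from rig import robot
print(robot.hand_in())"
```

```text
the job is handed in; nothing more can be done
None
```

I turned the knob to its stop and released it, and the lid swung open. I then stood both stamps in the left bay, laid the stapler in the right bay and pushed the lid shut. I handed in right after the last pictures, at about 39.6 s of the 72 s allowed. The hand-in reported no verdict.

- **Knob and lid opening:** I turned the tool 54°, which is past the knob's stop. About 0.44 N m remained at the wrist, well above the spring. A picture then showed the lid fully open and the knob back at rest.
- **Stamps and stapler:** In a picture taken before the stapler went in, both stamps stood upright in the left bay. After placing, the stapler measured parallel to the bay walls, at about y = -68 mm and centred front to back. I had used all 12 views by then, so later checks were by pixel measurements only. I could not see the contents again once the lid was shut.
- **Lid closing:** The last push met a hard stop at about 27 N. After backing off, the lid and knob matched the starting pictures in the side view, and the box did in the scene view (under 0.1% of pixels differed).
- **Bystanders:** The bottle and phone matched their starting pictures with no difference. The jar matched in the side view; in the scene view 0.7% of its pixels differed.
- **Disagreement:** The box's yaw came out between -9.5° and -11.2° depending on the view. I used about -10° for the stapler, and it went in without touching the walls.

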